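Start up the microscope from its desk switches

TASK

Start up the microscope: with a fingertip, lightly press in the key of each desk switch in this order: first the long bar key (mains), then the large round key (lamp), then the small round key (camera); each key stays down by itself. Leave the square key (stage heater) up. Only touch the switches, do not lift or push them about, and leave everything else on the bench where it stands.

Things in the scene. Friction and masses are not known exactly. Their poses are not given: they have to be found in the camera images.
- bar_switch: loose white desk switch, 76 (own x) x 64 (own y) x 36 mm high, 0.4 to 0.7 kg, on rubber feet, with one long narrow key, 56 x 16 mm, lying along the switch's own x, of black plastic in the middle of its top. Origin: centre of its underside; z up. It stands on the table and its top is level.
- bar_key_top (a point): centre of the top face of the bar key (one long narrow key, 56 x 16 mm, lying along the switch's own x); it sinks with the key. 54 mm above the table with the key up, 44 mm with it fully down; the housing around it is 36 mm high
- bar_key (a joint): how far the bar key is pushed in, m: 0 = up (as at the start), 0.010 = fully down. It moves straight down against about 3 N of friction, and stays where it is left (no return spring). At the end of its travel a buffer spring under the cap gives softly by a few mm more (4.5 N, then 1.5 N per mm) and comes back when let go
- large_switch: loose white desk switch, 76 (own x) x 64 (own y) x 36 mm high, 0.4 to 0.7 kg, on rubber feet, with one large round key, 38 mm across, of black plastic in the middle of its top. Origin: centre of its underside; z up. It stands on the table and its top is level.
- large_key_top (a point): centre of the top face of the large key (one large round key, 38 mm across); it sinks with the key. 54 mm above the table with the key up, 44 mm with it fully down; the housing around it is 36 mm high
- large_key (a joint): how far the large key is pushed in, m: 0 = up (as at the start), 0.010 = fully down. It moves straight down against about 3 N of friction, and stays where it is left (no return spring). At the end of its travel a buffer spring under the cap gives softly by a few mm more (4.5 N, then 1.5 N per mm) and comes back when let go
- small_switch: loose white desk switch, 76 (own x) x 64 (own y) x 36 mm high, 0.4 to 0.7 kg, on rubber feet, with one small round key, 18 mm across, of black plastic in the middle of its top. Origin: centre of its underside; z up. It stands on the table and its top is level.
- small_key_top (a point): centre of the top face of the small key (one small round key, 18 mm across); it sinks with the key. 54 mm above the table with the key up, 44 mm with it fully down; the housing around it is 36 mm high
- small_key (a joint): how far the small key is pushed in, m: 0 = up (as at the start), 0.010 = fully down. It moves straight down against about 3 N of friction, and stays where it is left (no return spring). At the end of its travel a buffer spring under the cap gives softly by a few mm more (4.5 N, then 1.5 N per mm) and comes back when let go
- square_switch: loose white desk switch, 76 (own x) x 64 (own y) x 36 mm high, 0.4 to 0.7 kg, on rubber feet, with one square key, 26 x 26 mm, of black plastic in the middle of its top. Origin: centre of its underside; z up. It stands on the table and its top is level.
- square_key_top (a point): centre of the top face of the square key (one square key, 26 x 26 mm); it sinks with the key. 54 mm above the table with the key up, 44 mm with it fully down; the housing around it is 36 mm high
- square_key (a joint): how far the square key is pushed in, m: 0 = up (as at the start), 0.010 = fully down. It moves straight down against about 3 N of friction, and stays where it is left (no return spring). At the end of its travel a buffer spring under the cap gives softly by a few mm more (4.5 N, then 1.5 N per mm) and comes back when let go
- flask: loose conical glass flask, 62 mm across the base, 98 mm high; origin: centre of its underside
- vial: loose amber glass vial with white cap, 24 mm across, 55 mm high; origin: centre of its underside
- slide_box: loose green box for slides, 85 (own x) x 55 x 26 mm high; origin: centre of its underside
- dish: loose clear dish, 90 mm across, 15 mm high; origin: centre of its underside
- objective_case: loose black ribbed round case, 48 mm across, 44 mm high; origin: centre of its underside
- spatula: loose thin steel lab spatula, 150 x 14 x 6 mm, lying on the table along its own x; origin: under its middle
- reagent: loose amber bottle with black cap, 48 mm across, 90 mm high; origin: centre of its underside

How it is judged:
By the outcome, as a careful person would: the job done as asked, in the order asked, and still so for the second after the job is handed in, with the robot touching nothing.
It also fails if it takes over 45 s, if anything falls off the work surface, if the arm or the gripper's body presses on something with over 40 N, if the wrist force passes 120 N, or if a joint passes its speed limit or range.

ROBOT

A 7-joint arm with a two-finger parallel gripper is mounted at the origin on the work surface. World frame = base frame: x ahead of the robot, y to its left, z up, the work surface at z = 0. Lengths are in m, angles in rad, forces in N, time in s.
With the tool pointing down it reaches from about 0.4 to 0.9 m from the base axis. Payload 5.5 kg.
Tool frame: the origin (TCP) lies midway between the tips of the shut fingers; the grasp point (between the pads) lies 19 mm behind it (manip.grip_depth is the distance from the TCP to the grasp point, in m); z points along the fingers, y is the line along which they close (so a half turn about z gives the same grasp; the last joint's range is limited). The gripper opens to 92 mm and grips with 3 to 60 N. Pads are 19 mm wide; open, the fingers measure 130 mm over their backs; the gripper's body (75 mm by 190 mm) begins 47 mm behind the grasp point.
Start: joints at [-0.907, 0.501, -0.427, 1.55, 0.221, 1.138, -0.21], TCP at [0.254, 0.599, 0.227] pointing down, gripper open.
Joint ranges: [-2.88, 2.88], [-0.31, 2.03], [-1.54, 1.56], [0.2, 2.42], [-1.41, 4.55], [0.19, 2.02], [-2.57, 2.57]. Speed limits (rad/s): [2.57, 2.57, 3.14, 3.14, 3.14, 3.14, 3.14].

INTERFACE

Orientations are given as a unit quaternion [x, y, z, w].
In Python, from bench import manip, effector, viewer gives the robot as it stands. Calls block until the motion is done:
- manip.move_pose(position, orientation): joint-space move of the TCP to a pose.
- manip.servo_line(position, ori=None, vel=0.15): straight line of the TCP; ori=None keeps the orientation; vel is the mean speed in m/s.
- manip.movej(angles): joint-space move.
- effector.open_jaws() and effector.close(f_grip=None): open the fingers fully, or close them until they stop; f_grip is the grip in N (None keeps the last).
- manip.sleep(seconds).
- manip.solve_ik(position, orientation): joint angles nearest the present ones, or None.
- viewer.get_image(name): name is "side" or "top"; returns the picture (480x640x3 uint8, red, green, blue); there is no depth.
- viewer.get_calibration(name): a dict with "vfov" (degrees; the focal length in pixels is half the picture's height over the tangent of half this angle, whatever the lens; pixels are square), "cx", "cy" (the principal point, pixels), "dist_coeffs" ([k1, k2, p1, p2, k3] as OpenCV has them; the pictures are not rectified), "eye" and "attitude" of the camera in the world. Camera axes: x right, y down, z forward; pixel columns grow to the right and rows downward; lengths in m; the calibration is good to about 2 mm. A picture is of the moment at which its call begins. get_calibration takes no time and is no camera call.
A pose or a line that the arm cannot do raises manip.PlanningError and nothing moves.
- manip.hand_in(): hands the job in; it is judged then, once.
Readings, each from a call of its own:
- manip.current_clock(): time.
- manip.current_q(): joint angles.
- manip.current_joint_velocities(): joint speeds.
- manip.current_tau(): joint torques, N m.
- manip.current_tool_pos(): TCP position.
- manip.current_tcp_rot(): TCP orientation.
- manip.current_force(): force on the tool from outside, world axes, zero at the start.
- manip.current_wrist_torque(): the same for the moment, N m.
- manip.current_finger_gap(): finger opening in m.
- manip.current_gripper_force(): force on a finger pad.
Only numpy, scipy, OpenCV 4.12 (cv2) and the standard library are available. Lean on these libraries where they do the work, as an engineer would, in place of code of your own. Each camera call takes 0.05 s, during which the arm holds its last target. There are 200 camera calls.

## Working session

There is one attempt and no reset: what is moved stays moved. The work goes in short steps, each a Python script; the robot and the scene stay as the last script left them, time stands still between calls to the robot, and variables do not carry over. Pictures are saved under pics/ and viewed, at most 10 in all, crops included, and the job is handed in when it is done.

```bash
mkdir -p pics; cat > h.py <<'E'
import numpy as np, cv2
from scipy.spatial.transform import Rotation as R
from bench import manip, effector, viewer
def ray(name, uv):
    c=viewer.get_calibration(name); f=240/np.tan(np.radians(c["vfov"])/2)
    K=np.array([[f,0,c["cx"]],[0,f,c["cy"]],[0,0,1]])
    p=cv2.undistortPoints(np.array([[uv]],float),K,np.array(c["dist_coeffs"],float))[0,0]
    a=np.array(c["attitude"]); M=a if a.shape==(3,3) else R.from_quat(a).as_matrix()
    return np.array(c["eye"]), M@np.array([p[0],p[1],1])
def at_z(name,uv,z):
    e,d=ray(name,uv); return e+d*(z-e[2])/d[2]
def snap(name,fn,crop=None,s=1):
    im=viewer.get_image(name)[:,:,::-1]
    if crop: x0,y0,x1,y1=crop; im=im[y0:y1,x0:x1]
    cv2.imwrite("pics/"+fn,cv2.resize(im,None,fx=s,fy=s,interpolation=cv2.INTER_CUBIC))
E
python3 - <<'E'
from h import *
for n in ("top","side"): print(viewer.get_calibration(n)); snap(n,n+"0.png",None,1.25)
print(manip.current_clock(),manip.current_tcp_rot(),manip.current_finger_gap())
E
```

```text
{'vfov': 52.66016266456341, 'cx': 327.0518096481132, 'cy': 231.98601957872387, 'dist_coeffs': array([-0.12734953,  0.        ,  0.        ,  0.        ,  0.        ]), 'eye': array([ 0.54555347, -0.08081567,  1.06003896]), 'attitude': array([ 0.70792428, -0.7056165 ,  0.01381265, -0.02752782])}
{'vfov': 50.88788837222266, 'cx': 316.4305347003105, 'cy': 239.92839113283586, 'dist_coeffs': array([-0.05954161,  0.        ,  0.        ,  0.        ,  0.        ]), 'eye': array([ 0.43672185, -0.85799933,  0.71166296]), 'attitude': array([ 0.89787969, -0.08040032,  0.03433797, -0.43147278])}
0.1 [ 1.99031222e-01  9.79992733e-01 -8.80226599e-04 -2.00769165e-04] 0.09196049945916467
```

View pics/top0.png

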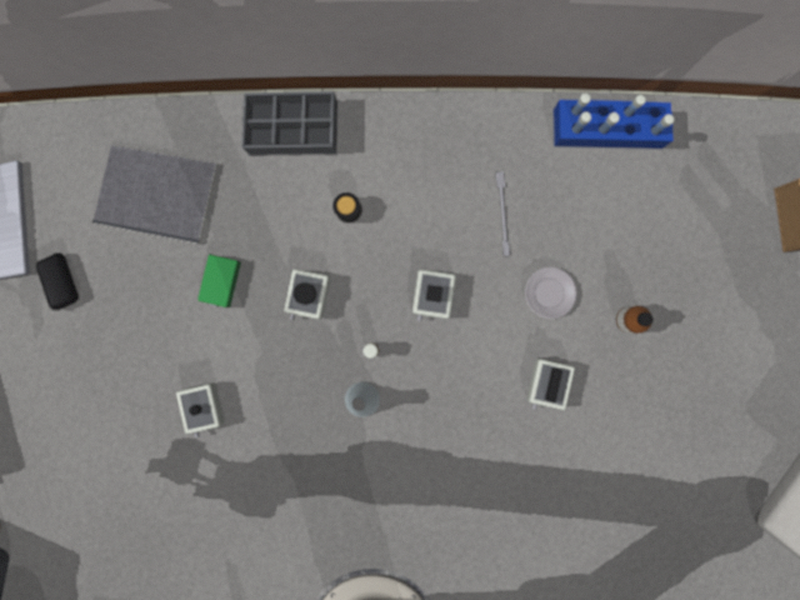

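View pics/side0.png

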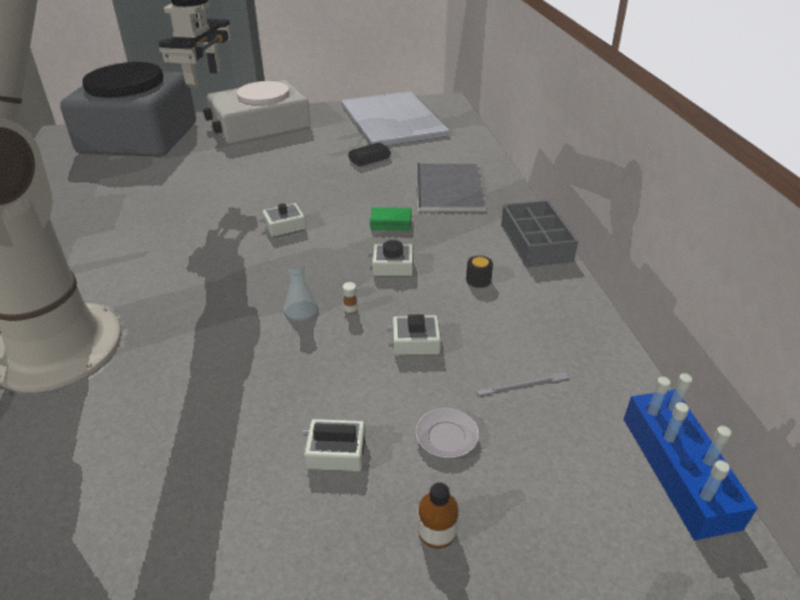

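The top view (1.25x) shows the small key near (195,409), the large key at (305,293), the square key at (434,294) and the bar key at (553,384). The side view shows the same layout. I'll enlarge the three keys I need to press.

```bash
python3 - <<'E'
from h import *
T=viewer.get_image("top")[:,:,::-1]; S=viewer.get_image("side")[:,:,::-1]
def crop(im,u,v):
    c=im[v-20:v+20,u-25:u+25]
    return cv2.copyMakeBorder(cv2.resize(c,(250,200),interpolation=cv2.INTER_CUBIC),0,4,0,4,cv2.BORDER_CONSTANT)
rows=[np.hstack([crop(im,*p) for p in ps]) for im,ps in ((T,[(442,307),(244,235),(157,327)]),(S,[(268,352),(314,203),(227,172)]))]
im=cv2.convertScaleAbs(np.vstack(rows),alpha=1.8,beta=0)
cv2.imwrite("pics/c.png",im)
for n,p in (("bar",(442,307)),("large",(244,235)),("small",(157,327))): print(n,at_z("top",p,.054))
for n,p in (("bar",(268,345)),("large",(314,197)),("small",(226,166))): print(n,at_z("side",p,.054))
E
```

```text
bar [ 0.44939154 -0.29996009  0.054     ]
large [0.59763597 0.11261199 0.054     ]
small [0.40226509 0.2975787  0.054     ]
bar [ 0.44693164 -0.30889221  0.054     ]
large [0.59685263 0.10993643 0.054     ]
small [0.39902929 0.29278945 0.054     ]
```

View pics/c.png

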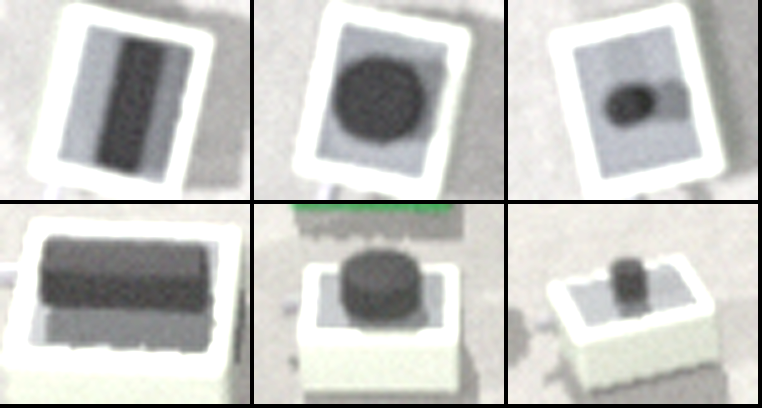

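```bash
cat >> h.py <<'E'
P={"bar":((443.9,307.4),(267.4,341.7)),"large":((243.4,234.2),(313.8,194.8)),"small":((155,327.6),(226,163.8))}
def tri(a,b):
    e1,d1=ray("top",a); e2,d2=ray("side",b)
    s=np.linalg.lstsq(np.c_[d1,-d2],e2-e1,rcond=None)[0]
    p,q=e1+s[0]*d1,e2+s[1]*d2; return (p+q)/2,np.linalg.norm(p-q)
E
python3 - <<'E'
from h import *
for n,(a,b) in P.items():
    print(n,*tri(a,b),at_z("top",a,.054)[:2],at_z("side",b,.054)[:2])
    p=at_z("top",a,.054)
    for yaw in (0,45,90,135,180):
        q=(R.from_euler("z",yaw,degrees=True)*R.from_quat([0,1,0,0])).as_quat()
        j=manip.solve_ik([p[0],p[1],.1],q); print(yaw, None if j is None else np.round(j,2))
E
```

```text
bar [ 0.44767423 -0.30343614  0.05585072] 0.002105375680794994 [ 0.44854738 -0.30393872] [ 0.44665913 -0.30169687]
0 [ 0.25  0.46  0.37  1.95 -0.23  0.77  2.32]
45 [-0.36  0.96  1.35  1.96 -1.05  1.18 -2.49]
90 [-0.27  0.76  1.13  1.96 -0.84  0.99 -1.87]
135 [ 0.01  0.53  0.68  1.96 -0.45  0.81 -1.41]
180 [-0.12  0.6   0.87  1.96 -0.6   0.86 -0.5 ]
large [0.59806552 0.11330865 0.05784795] 0.0020953437449393224 [0.59930851 0.11390465] [0.59796666 0.11914153]
0 [-0.01  0.56 -0.3   1.76  0.21  0.85  1.17]
45 [ 0.11  0.59 -0.46  1.75  0.32  0.88  1.86]
90 [ 0.23  0.63 -0.63  1.75  0.45  0.91  2.55]
135 [-0.98  0.87  1.13  1.79 -0.89  1.09 -1.88]
180 [-0.4   0.55  0.23  1.77 -0.16  0.84 -1.67]
small [0.40026685 0.30160267 0.05524938] 0.0015805333244140723 [0.40088384 0.30197957] [0.39941068 0.30408967]
0 [-0.33  0.42 -0.44  2.02  0.25  0.75  0.65]
45 [-0.22  0.44 -0.57  2.02  0.34  0.77  1.36]
90 [-0.09  0.49 -0.74  2.01  0.46  0.81  2.04]
135 [-1.65  0.89  1.35  2.06 -1.01  1.11 -2.15]
180 [-0.85  0.39  0.17  2.04 -0.1   0.73 -2.18]
```

The two cameras agree to 2–5 mm and the heights are close to 54 mm. Next I'll go above the bar key with the fingers shut and check.

```bash
cat >> h.py <<'E'
def down(yaw): return (R.from_euler("z",yaw,degrees=True)*R.from_quat([0,1,0,0])).as_quat()
def over(xy,yaw,z=.068):
    manip.move_pose([*xy,.17],down(yaw)); manip.servo_line([*xy,z],vel=.1)
def press(xy,up=.17):
    z=manip.current_tool_pos()[2]; f0=manip.current_force(); log=[]
    zs=[.0575]+list(np.arange(.056,.0414,-.0015))
    for t in zs:
        manip.servo_line([*xy,t],vel=.03)
        df=manip.current_force()-f0; log.append((round(manip.current_tool_pos()[2]*1e3,1),*np.round(df,1)))
        if df[2]>7 or np.hypot(*df[:2])>4: break
    manip.servo_line([*xy,.075],vel=.08); 
    print(*log,sep="\n"); print("t",manip.current_clock())
E
python3 - <<'E'
from h import *
effector.close(5)
over((.4478,-.3032),180)
print(manip.current_clock(),manip.current_tool_pos(),manip.current_force(),manip.current_finger_gap())
snap("side","s1.png",(210,270,330,370),5)
snap("top","t1.png",(380,250,500,350),5)
a=cv2.imread("pics/s1.png");b=cv2.imread("pics/t1.png")
cv2.imwrite("pics/b1.png",cv2.convertScaleAbs(cv2.resize(np.hstack([a,b]),(800,333)),alpha=1.6))
E
```

```text
6.0333 [ 0.44827712 -0.30360682  0.06860992] [-0.56852323  0.30773018  0.13102305] 0.00042019345923183444
```

View pics/b1.png

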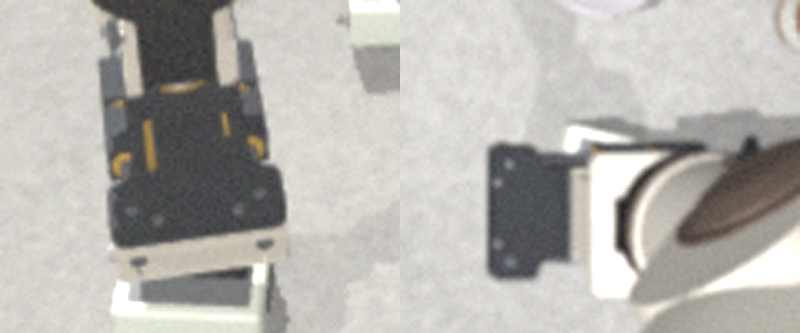

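The gripper body (dark, centre at about (195,200) on the left) hides the tip in both views. The bar's far edge shows in line behind it. The estimate is within the 16 mm key width, so I'll press under force monitoring.

```bash
python3 - <<'E'
from h import *
press((.4478,-.3032))
E
```

```text
(np.float64(57.2), np.float64(1.4), np.float64(-1.2), np.float64(-0.4))
(np.float64(56.0), np.float64(0.1), np.float64(-1.5), np.float64(0.1))
(np.float64(54.5), np.float64(-0.3), np.float64(-0.1), np.float64(-0.4))
(np.float64(53.0), np.float64(0.5), np.float64(-0.8), np.float64(1.1))
(np.float64(51.4), np.float64(2.1), np.float64(-1.1), np.float64(0.6))
(np.float64(49.9), np.float64(0.6), np.float64(-0.7), np.float64(-0.1))
(np.float64(48.4), np.float64(0.5), np.float64(-0.9), np.float64(0.4))
(np.float64(46.8), np.float64(0.8), np.float64(-1.0), np.float64(-0.7))
(np.float64(45.3), np.float64(0.0), np.float64(-1.1), np.float64(-1.3))
(np.float64(44.2), np.float64(-0.2), np.float64(0.8), np.float64(3.8))
(np.float64(42.8), np.float64(-0.7), np.float64(1.4), np.float64(5.3))
t 9.6917
```

The force rose only at z = 44 mm and reached about 5 N, so the bar key is fully down. Next is the large key, and I'll check the bar on the way.

```bash
python3 - <<'E'
from h import *
manip.servo_line([.4478,-.3032,.17],vel=.25)
over((.5985,.115),0)
snap("side","s2.png",(200,130,360,390),2.3)
print(manip.current_clock(),manip.current_tool_pos())
E
```

```text
13.2167 [0.59920969 0.11519106 0.0688579 ]
```

View pics/s2.png

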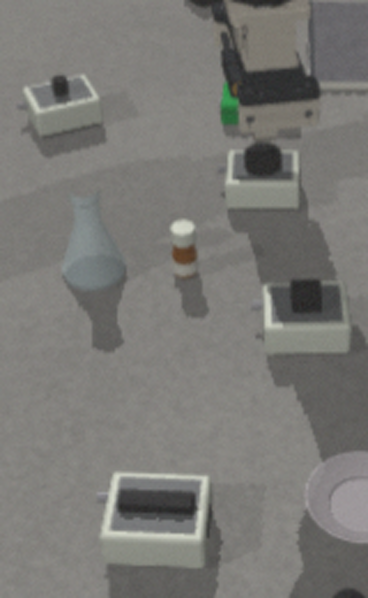

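The bar key at (157,502) is lower and its housing hasn't moved. The gripper is above the large key at (262,157). Pressing it now.

```bash
python3 - <<'E'
from h import *
press((.5985,.115))
manip.servo_line([.5985,.115,.17],vel=.25)
over((.4003,.3025),0)
snap("side","s3.png",(180,110,360,230),4)
print(manip.current_clock(),manip.current_tool_pos())
E
```

```text
(np.float64(57.2), np.float64(-0.3), np.float64(-0.1), np.float64(1.0))
(np.float64(56.0), np.float64(0.5), np.float64(-0.6), np.float64(0.7))
(np.float64(54.5), np.float64(0.4), np.float64(-0.9), np.float64(0.8))
(np.float64(53.0), np.float64(1.1), np.float64(-0.5), np.float64(1.5))
(np.float64(51.5), np.float64(0.4), np.float64(-0.6), np.float64(2.1))
(np.float64(49.9), np.float64(0.1), np.float64(0.4), np.float64(2.7))
(np.float64(48.3), np.float64(-0.2), np.float64(0.5), np.float64(1.8))
(np.float64(46.9), np.float64(1.2), np.float64(0.1), np.float64(1.6))
(np.float64(45.4), np.float64(1.9), np.float64(-1.3), np.float64(0.9))
(np.float64(44.2), np.float64(-0.4), np.float64(-1.0), np.float64(5.4))
(np.float64(42.9), np.float64(-1.6), np.float64(-1.3), np.float64(7.4))
t 16.775
19.5833 [0.40079229 0.30288233 0.06865994]
```

View pics/s3.png

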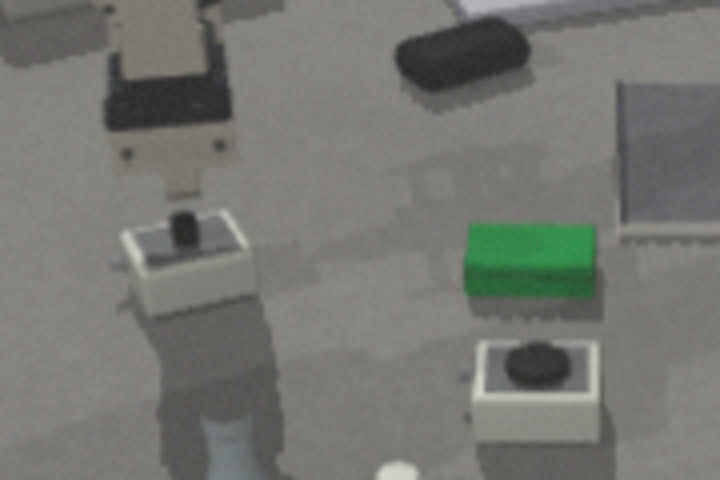

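The large key at (538,364) is down. The fingertip at (183,190) is centred over the small key at (184,225). Pressing it now.

```bash
python3 - <<'E'
from h import *
press((.4003,.3025))
manip.servo_line([.4003,.3025,.25],vel=.25)
manip.sleep(.3)
snap("side","s4.png",(160,110,410,390),2.1)
print(manip.current_clock())
E
```

```text
(np.float64(57.2), np.float64(-0.1), np.float64(0.4), np.float64(-1.2))
(np.float64(56.0), np.float64(0.2), np.float64(-0.3), np.float64(-1.2))
(np.float64(54.5), np.float64(0.6), np.float64(-0.4), np.float64(-0.0))
(np.float64(53.0), np.float64(-1.2), np.float64(0.3), np.float64(-1.1))
(np.float64(51.4), np.float64(-0.7), np.float64(-0.7), np.float64(-0.0))
(np.float64(49.9), np.float64(-0.4), np.float64(0.2), np.float64(-0.3))
(np.float64(48.4), np.float64(-0.3), np.float64(0.7), np.float64(-0.0))
(np.float64(46.9), np.float64(-0.5), np.float64(-0.9), np.float64(-0.4))
(np.float64(45.3), np.float64(-0.4), np.float64(0.2), np.float64(0.0))
(np.float64(44.1), np.float64(-1.3), np.float64(-1.1), np.float64(3.5))
(np.float64(42.8), np.float64(-2.2), np.float64(-1.1), np.float64(5.1))
t 23.1417
24.3417
```

View pics/s4.png

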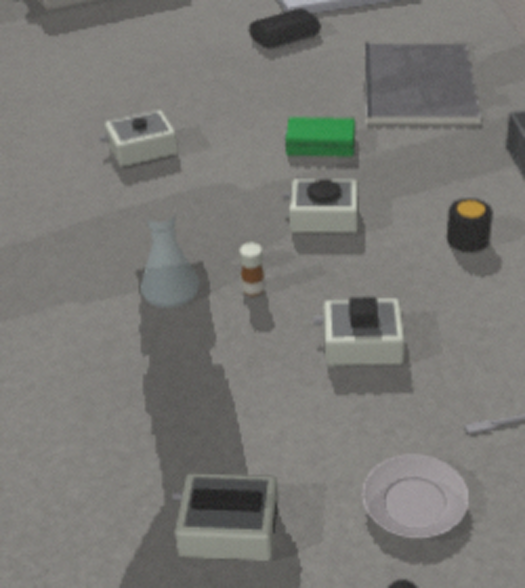

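The bar (227,499), large (324,191) and small (140,124) keys are down. The square key (363,312) is up and nothing has moved.

```bash
python3 -c "
from h import *
print(manip.hand_in())"
```

```text
the job is handed in; nothing more can be done
None
```

I pressed the bar, large round and small round keys fully down in that order; the square key is still up, nothing else on the bench appears to have moved, and the job was handed in at about 24 s.

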